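# Unpin the splash guard's sprung gate and hold it open at 60 degrees

## Task

Draw the red-knobbed locking pin up out of the splash guard's gate and park it right inside the yellow bracket's side notch, hanging upright by its flange and let go. Then swing the gate towards you by its black upright handle to 60 degrees, where its pointer meets the long red mark on the dial, and keep holding it there by the handle: the gate springs shut if released, so the program finishes while still holding it. Do not disturb the beaker, the timer or the capped tube standing round the guard.

Things in the scene. Friction and masses are not known exactly. Their poses are not given: they have to be found in the camera images.
- guard: Splash guard fixed to the bench: grey base plate 150 x 260 x 12 mm, clear side and back walls (top 101 mm) round a tube rack with vials (tops about 105 mm), swing gate across the front. Origin on the bench; its x points away from the robot, y left, z up; base from x -100 to 50, y -130 to 130 mm. Aluminium latch post, 36 x 36 mm, 87 mm high, at the gate's right end (x -85, y -100).
- pin: Loose steel locking pin, about 60 g, upright in the bore at the start: shank 10 mm thick, reaching 42 mm below its flange; flange 26 mm in diameter, 5 mm thick; above it a red knob 18 mm in diameter, 5 to 45 mm above the origin. Origin on the axis at the flange's underside; z up along the pin. It passes through the gate's lug into the latch post and must rise 45 mm to clear them.
- bore (a point): Centre of the 12.5 mm bore at the top of the gate's lug (gate shut), 101 mm above the bench, where the pin's flange rests at the start. The bore runs down through the lug (10 mm) and 40 mm into the latch post. Axes as the guard.
- notch (a point): Where the pin's origin belongs when parked: at the top face of the yellow bracket, 101 mm above the bench, on the guard's right side. Bracket 6 mm thick, 44 mm wide in x. The notch is a slot 14 mm wide in x, open above, below and to the right (-y); closed end 8 mm from this point in +y, open end 17 mm in -y. The shank hangs in the slot, flange on the plate. Axes as the guard.
- hinge (a point): Point on the gate's upright hinge axis at the guard's left front corner (x -85, y +105 mm), 101 mm above the bench. Axes as the guard. A white dial 72 mm across lies on the hinge post, top at 109 mm, with marks each 15 degrees from shut and a long red mark at 60 degrees; a dark pointer on the gate turns over it, up to 117 mm high.
- gate (a joint): Opening angle of the gate, rad: 0 shut (gate along the guard's -y from the hinge), growing as the free end swings towards the robot (the guard's -x; clockwise from above), stop at 1.75. 60 degrees = 1.047. A damped spring always drives it shut: about 0.18 N m at 0, 0.44 N m at 1.05 rad, so 1.5 to 3.7 N at the handle.
- gate_handle: Black upright round post on the gate's top rail, 16 mm in diameter, 68 mm high, foot ring 26 mm across and 4 mm thick; moves with the gate. Origin at its foot, 101 mm above the bench, 120 mm from the hinge axis. The round post can turn within a grip. The gate's frame is 10 mm thick, top at 101 mm, and reaches 222 mm from the hinge.
- handle_grip (a point): Point on the axis of the gate's handle at a good height to grip, 147 mm above the bench (top of the handle at 169 mm), 120 mm from the hinge axis.
- beaker: Bystander: beaker 74 mm in diameter, 94 mm high, to the left of the guard. Origin at the centre of its underside.
- timer: Bystander: flat white timer 66 x 62 x 19 mm, on the bench at the right in front of the guard, clear of the gate's swing. Origin at the centre of its underside.
- tube: Bystander: capped conical tube 20 x 115 x 21 mm, lying on the bench to the right of the guard. Origin at the centre of its underside, length along its y.

How it is judged:
On the way, in this order (a step that is already met when the one before it is completed fails the run):
1. the pin is drawn up clear of the bore while the gate is still shut (z of pin in the frame of bore above 0.042 m and value of joint gate below 0.1 rad), for 0.05 s.
2. the pin hangs upright in the notch, let go (horizontal distance between pin and notch below 0.01 m and z of pin in the frame of notch between -0.003 and 0.004 m and angle between pin's own z axis and vertical below 0.12 rad and contact force between the fingers and pin below 0.2 N), for 0.2 s.
3. the gate is held at 60 degrees by its handle (value of joint gate between 0.96 and 1.134 rad and velocity of joint gate between -0.06 and 0.06 rad/s and contact force between the fingers and gate_handle above 1.5 N), for 0.3 s.
At the end, for the whole second after the job is handed in: The gate stands still at 60 degrees (within 5 degrees), held by the fingers on its handle (more than 1.5 N) as the program finishes, and the pin hangs upright in the notch on its flange (within 10 mm of the parked place, flange on the bracket), let go (all of step 2 and all of step 3); the arm keeps its last pose, push and grip.
It fails at once if the beaker was moved by more than 25 mm (distance of beaker from where it was at the start of the episode above 0.025 m).
It fails at once if the timer was moved by more than 25 mm (distance of timer from where it was at the start of the episode above 0.025 m).
It fails at once if the capped tube was moved by more than 25 mm (distance of tube from where it was at the start of the episode above 0.025 m).
It also fails if it takes over 54 s, if anything falls off the work surface, if the arm or the gripper's body presses on something with over 40 N, if the wrist force passes 120 N, or if a joint passes its speed limit or range.

## Robot

A 6-joint arm with a two-finger parallel gripper is mounted at the origin on a cart in front of the work surface, level with it; the furniture and walls round the work are solid. World frame = base frame: x ahead of the robot, y to its left, z up, the work surface at z = 0. Lengths are in m, angles in rad, forces in N, time in s.
With the tool pointing down it reaches from about 0.375 to 0.975 m from the base axis. Payload 3.8 kg.
Tool frame: the origin (TCP) lies where the fingers leave the gripper's body, on its centre line; the fingertips stand 73 mm ahead of it and the grasp point (between the pads) lies 54 mm ahead of it; z points along the fingers, y is the line along which they close (so a half turn about z gives the same grasp; the last joint's range is limited). The gripper opens to 85 mm and grips with 20 to 120 N. Pads are 22 mm wide; open, the fingers measure 114 mm over their backs; the gripper's body (76 mm by 85 mm) begins 54 mm behind the grasp point. The pads swing forward as they close: fully open they stand 13 mm farther back than shut.
Start: joints at [1.105, 0.264, 1.604, -0, 1.274, -0.037], TCP at [0.281, 0.614, 0.304] pointing down, gripper open.
Joint ranges: [-2.63, 2.63], [-0.94, 2.18], [0.31, 2.57], [-1.31, 4.45], [0, 2.66], [-2.55, 2.55]. Speed limits (rad/s): [2.57, 2.57, 3.14, 3.14, 3.14, 3.14].

## Interface

Orientations are given as a rotation vector (axis times angle).
In Python, from workcell import read_state, viewer, bot gives the robot as it stands.
- The arm moves only by the tool jog_arm, never from a script. Its argument "increments" is a list that holds one entry, the list of rows, each a list of 7 numbers: the shift along the tool's x, y, z in units of 30 mm (1.0 is 30 mm), then the turn, a rotation vector about the tool's x, y, z in units of 6 degrees (1.0 is 6 degrees), then the opening, from -1 (shut) to 1 (fully open). A call has exactly 5 rows; each row shifts and turns the commanded pose from where the row before left it, along the tool's axes as they then stand; what a row does not reach is not made up. A row lasts 1/12 s, in which the tool goes at most 41.7 mm and 7.16 degrees, less where a joint would pass 70% of its speed; a pose out of reach is approached as far as the arm can. A call is refused whole if a number of a shift passes 1 or a number of a turn 1, either way. A call with a gripper value outside its range is refused whole. The fingers move at their own pace and stop on an object; "force" is the grip in N (left out, the last holds). Time passes only in rows, so rows that do not move let the fingers close, or fill a call up. It gives the time, the measured TCP pose, the force, the opening and the grip force at its end, in the units of the state.
- read_state(): the state, without advancing time (a new reading comes with each control period).
- viewer.read_camera(name): name is "scene" or "top" or "wrist"; returns (picture, depth): 384x512x3 uint8, blue, green, red; 384x512 float32, m along the optical axis (not along the pixel's ray), 0 where there is no reading.
- viewer.camera_params(name): a dict with "fx", "fy", "cx", "cy" (pixels), "R" (3x3) and "t" (3): a world point X has camera coordinates R X + t; the wrist camera has in their place "hand_eye" (4x4, takes a point from camera to tool coordinates, whose origin is the TCP and whose axes are the flange's). Camera axes: x right, y down, z forward; pixel columns grow to the right and rows downward; lengths in m; the calibration is good to about 2 mm. A picture is of the moment at which its call begins: read the wrist's pose just before it. camera_params takes no time and is no camera call.
- bot.finish_job(): hands the job in; it is judged then, once.
The state is a dict: "time": time; "q": joint angles; "joint_vel": joint speeds; "joint_torque": joint torques, N m; "tool_pos": TCP position; "tcp_rot": TCP orientation; "wrist_force": force on the tool from outside, world axes, zero at the start; "torque": the same for the moment, N m; "width": opening from 0.0 (shut) to 1.0 (fully open); "grip_force": force on a finger pad.
Only numpy, scipy, OpenCV 4.12 (cv2) and the standard library are available. Lean on these libraries where they do the work, as an engineer would, in place of code of your own. Each camera call takes 0.05 s, during which the arm holds its last target. There are 200 camera calls.

## Working session

There is one attempt and no reset: what is moved stays moved. The work goes in short steps, Python scripts to look and compute and a tool call to move; the robot and the scene stay as the last step left them, time stands still between calls to the robot, and variables do not carry over. Pictures are saved under pics/ and viewed, at most 10 in all, crops included, and the job is handed in when it is done.

Besides the shell and the picture viewer there is one more tool, called as name([rows], argument=value, ...), one row to a line, values as JSON. jog_arm: Moves the arm, as the interface text tells. Its arguments: {"type":"object","properties":{"increments":{"type":"array","items":{"type":"array","items":{"type":"array","items":{"type":"number"}}}},"force":{"type":"number"}},"required":["increments"]}

```bash
mkdir -p pics; ls; python3 - <<'E'
from workcell import read_state, viewer, bot
import cv2,numpy as np
s=read_state();print(s)
for n in ["scene","top"]:
    p,d=viewer.read_camera(n); cv2.imwrite(f"pics/{n}0.png",p); np.savez(f"pics/{n}0.npz",p=p,d=d,**viewer.camera_params(n))
    print(n,viewer.camera_params(n))
print(viewer.camera_params("wrist"))
E
```

```text
pics
{'time': 0.0, 'q': array([ 1.10513221e+00,  2.64785611e-01,  1.60537638e+00, -7.90250388e-06,
        1.27371896e+00, -3.69233441e-02]), 'joint_vel': array([ 5.37954555e-05,  1.06805538e-03, -1.33208777e-03, -1.52158915e-03,
        1.94677316e-04,  2.00271882e-03]), 'joint_torque': array([ 5.42497619e-04, -5.15125680e+01, -3.67309713e+01,  8.29733312e-05,
        1.29462205e-02, -2.03372372e-05]), 'tool_pos': array([0.28037518, 0.61338476, 0.3025387 ]), 'tcp_rot': array([-0.66819466, -3.06913331,  0.00348388]), 'wrist_force': array([ 0.17312022, -0.41033933,  0.92234286]), 'torque': array([-0.00804635, -0.00418852, -0.01116026]), 'grip_force': 0.0, 'width': 0.9968618014306037}
scene {'fx': 385.9043158831553, 'fy': 385.9043158831553, 'cx': 253.6943714247579, 'cy': 191.54858425098965, 'R': array([[ 0.5624355 , -0.82683509, -0.00316958],
       [-0.59793889, -0.40408054, -0.69223406],
       [ 0.57108265,  0.39123222, -0.7216661 ]]), 't': array([-0.26516614,  0.42660102,  0.73757221])}
top {'fx': 364.1996292946097, 'fy': 364.1996292946097, 'cx': 256.27960606351456, 'cy': 193.53444665897817, 'R': array([[-2.95790723e-03, -9.99995614e-01, -1.50171519e-04],
       [-9.92690702e-01,  2.95441817e-03, -1.20650082e-01],
       [ 1.20649996e-01, -2.07797878e-04, -9.92695087e-01]]), 't': array([0.04080741, 0.53171217, 1.17981583])}
{'fx': 299.89830102117133, 'fy': 299.89830102117133, 'cx': 257.60726631336473, 'cy': 195.35371827326685, 'hand_eye': array([[ 9.90264560e-04, -9.50701448e-01, -3.10106072e-01,
         8.03418625e-02],
       [ 9.99999338e-01,  1.12296366e-03, -2.49396187e-04,
         7.30058569e-05],
       [ 5.85339166e-04, -3.10105620e-01,  9.50701931e-01,
        -7.08253901e-02],
       [ 0.00000000e+00,  0.00000000e+00,  0.00000000e+00,
         1.00000000e+00]])}
```

View pics/scene0.png

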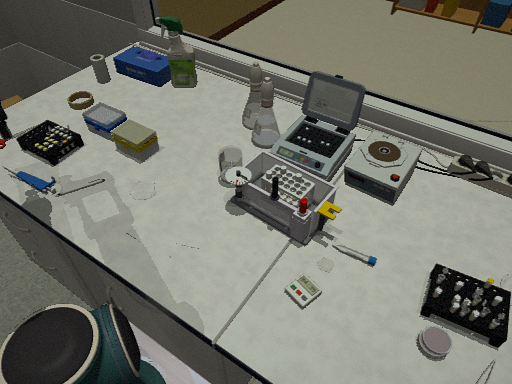

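View pics/top0.png

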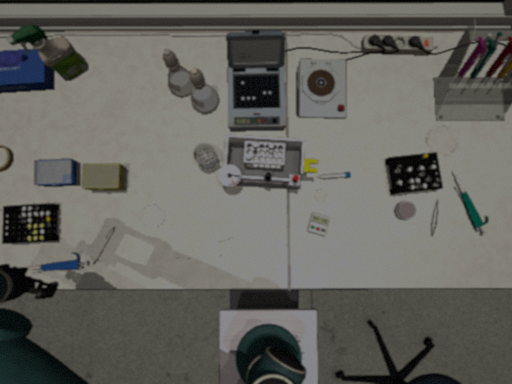

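The scene view shows the dial at (236,175), black handle (275,188), red knob (303,206) and yellow bracket (329,211). In the top view they're at dial (230,176), handle (268,178), knob (297,180) and bracket (311,166).

```bash
cat > h.py <<'E'
import numpy as np,cv2
def world(u,v,z,c):  # pixel ray meets plane z
    r=c['R'].T@np.array([(u-c['cx'])/c['fx'],(v-c['cy'])/c['fy'],1]); o=-c['R'].T@c['t']
    return o+r*(z-o[2])/r[2]
def pts(m,d,c):
    v,u=np.nonzero(m&(d>0)); z=d[v,u]
    P=np.c_[(u-c['cx'])/c['fx']*z,(v-c['cy'])/c['fy']*z,z]
    return (P-c['t'])@c['R']
E
python3 - <<'E'
from h import *
np.set_printoptions(precision=4,suppress=True)
for n in ["top","scene"]:
    c=np.load(f"pics/{n}0.npz"); p=c['p'].astype(int); d=c['d']; b,g,r=p[...,0],p[...,1],p[...,2]
    roi=np.zeros(d.shape,bool)
    if n=="top": roi[120:200,190:340]=1
    else: roi[140:250,210:350]=1
    ms=dict(red=(r>110)&(g<60)&(b<60)&roi, yel=(r>140)&(g>110)&(b<80)&roi)
    for k,m in ms.items():
        P=pts(m,d,c); print(n,k,len(P), P.mean(0) if len(P) else '')
        if len(P):
            print(P.min(0),P.max(0)); h=P[P[:,2]>P[:,2].max()-.012]; print(' top',np.median(h,0),h.min(0),h.max(0))
    P=pts(roi,d,c)
    for nm,lo,hi in [("all>.05",.05,.3),("100-112",.098,.113),("handle",.155,.18)]:
        q=P[(P[:,2]>lo)&(P[:,2]<hi)&(P[:,0]<.75)]; 
        if len(q): print(n,nm,len(q),q.min(0),q.max(0),q.mean(0))
p=np.load("pics/top0.npz")['p'][110:210,180:370]; a=cv2.resize(p,None,fx=4,fy=4,interpolation=cv2.INTER_CUBIC); 
q=np.load("pics/scene0.npz")['p'][140:250,200:390]
cv2.imwrite("pics/crop.png",cv2.resize(a,None,fx=1,fy=1)); 
E
```

```text
top red 17 [ 0.5678 -0.08    0.146 ]
[ 0.562  -0.0844  0.1439] [ 0.5745 -0.0751  0.1483]
 top [ 0.568  -0.0811  0.1457] [ 0.562  -0.0844  0.1439] [ 0.5745 -0.0751  0.1483]
top yel 0 
top all>.05 2465 [ 0.5457 -0.1545  0.05  ] [0.7169 0.2419 0.1733] [0.6346 0.0309 0.0942]
top 100-112 1164 [ 0.5463 -0.1541  0.098 ] [0.7157 0.2338 0.113 ] [0.6186 0.0254 0.1041]
top handle 26 [ 0.5651 -0.0017  0.1571] [0.5794 0.0102 0.1733] [0.5722 0.0043 0.168 ]
scene red 35 [ 0.578  -0.0586  0.1365]
[ 0.5488 -0.089   0.043 ] [0.768  0.1123 0.149 ]
 top [ 0.5638 -0.0814  0.1462] [ 0.5564 -0.089   0.1439] [ 0.5731 -0.0737  0.149 ]
scene yel 181 [ 0.6111 -0.1308  0.1016]
[ 0.5885 -0.1541  0.0983] [ 0.6354 -0.11    0.1056]
 top [ 0.61   -0.1287  0.1016] [ 0.5885 -0.1541  0.0983] [ 0.6354 -0.11    0.1056]
scene all>.05 4756 [ 0.5425 -0.1565  0.05  ] [0.75   0.2453 0.172 ] [0.6261 0.0253 0.0883]
scene 100-112 1453 [ 0.5425 -0.1565  0.098 ] [0.7132 0.1593 0.1128] [0.6137 0.0079 0.1038]
scene handle 46 [ 0.5616 -0.0037  0.1557] [0.5767 0.0113 0.172 ] [0.5673 0.0022 0.1652]
```

View pics/crop.png

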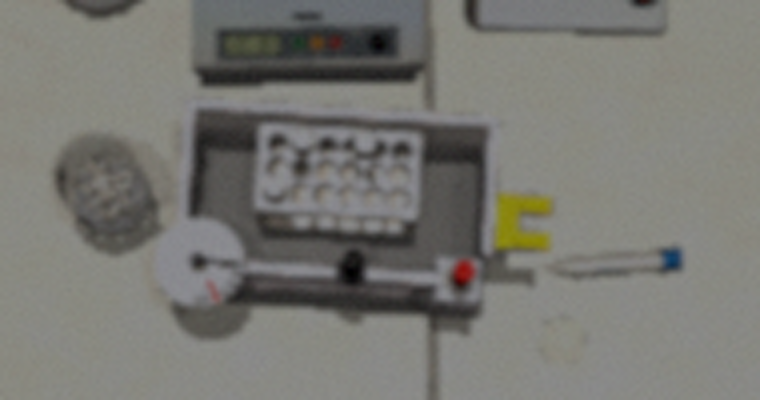

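```bash
cat >> h.py <<'E'
from scipy.spatial.transform import Rotation as Ro
np.set_printoptions(precision=4,suppress=True)
def target(psi): # tool down, tool y = world y turned by psi (deg)
    return Ro.from_euler('z',psi,degrees=True)*Ro.from_matrix(np.diag([-1.,1,-1]))
def plan(pos,psi,n,s):
    R=Ro.from_rotvec(s['tcp_rot']); dr=(R.inv()*target(psi)).as_rotvec()/n; dp=(np.array(pos)-s['tool_pos'])/n
    for i in range(n):
        print(np.round(R.inv().apply(dp)/.03,3),np.round(np.degrees(dr)/6,3)); R=R*Ro.from_rotvec(dr)
E
python3 - <<'E'
from h import *
from workcell import read_state
c=np.load("pics/top0.npz")
H=world(180+200/4,110+262/4,.117,c); Hd=world(230,176,.109,c); hd=world(180+352/4,110+265/4,.165,c); pn=world(180+464/4,110+272/4,.146,c)
print(H,Hd,hd,pn, np.degrees(np.arctan2(*(hd-H)[:2])),np.degrees(np.arctan2(*(pn-H)[:2])))
plan([.57,-.04,.30],-2,25,read_state())
E
```

```text
[0.5783 0.1209 0.117 ] [0.5781 0.1214 0.109 ] [0.5674 0.0042 0.165 ] [ 0.565  -0.0812  0.146 ] -174.6758118341751 -176.24319678672455
[-0.713 -0.632  0.005] [-0.001 -0.    -0.15 ]
[-0.703 -0.643  0.005] [-0.001 -0.    -0.15 ]
[-0.693 -0.654  0.005] [-0.001 -0.    -0.15 ]
[-0.683 -0.665  0.005] [-0.001 -0.    -0.15 ]
[-0.672 -0.676  0.005] [-0.001 -0.    -0.15 ]
[-0.661 -0.686  0.005] [-0.001 -0.    -0.15 ]
[-0.651 -0.696  0.005] [-0.001 -0.    -0.15 ]
[-0.64  -0.707  0.005] [-0.001 -0.    -0.15 ]
[-0.628 -0.716  0.004] [-0.001 -0.    -0.15 ]
[-0.617 -0.726  0.004] [-0.001 -0.    -0.15 ]
[-0.605 -0.736  0.004] [-0.001 -0.    -0.15 ]
[-0.594 -0.745  0.004] [-0.001 -0.    -0.15 ]
[-0.582 -0.755  0.004] [-0.001 -0.    -0.15 ]
[-0.57  -0.764  0.004] [-0.001 -0.    -0.15 ]
[-0.558 -0.773  0.004] [-0.001 -0.    -0.15 ]
[-0.546 -0.781  0.004] [-0.001 -0.    -0.15 ]
[-0.533 -0.79   0.004] [-0.001 -0.    -0.15 ]
[-0.521 -0.798  0.004] [-0.001 -0.    -0.15 ]
[-0.508 -0.806  0.004] [-0.001 -0.    -0.15 ]
[-0.495 -0.814  0.004] [-0.001 -0.    -0.15 ]
[-0.482 -0.822  0.004] [-0.001 -0.    -0.15 ]
[-0.469 -0.829  0.004] [-0.001 -0.    -0.15 ]
[-0.456 -0.837  0.004] [-0.001 -0.    -0.15 ]
[-0.443 -0.844  0.004] [-0.001 -0.    -0.15 ]
[-0.43  -0.851  0.004] [-0.001 -0.    -0.15 ]
```

jog_arm([
  [[-0.71, -0.63, 0, 0, 0, -0.15, 1], [-0.7, -0.64, 0, 0, 0, -0.15, 1], [-0.69, -0.65, 0, 0, 0, -0.15, 1], [-0.68, -0.665, 0, 0, 0, -0.15, 1], [-0.67, -0.68, 0, 0, 0, -0.15, 1]],
])

```text
time: 0.52
tool_pos: [0.3383, 0.4821, 0.3032]
tcp_rot: [-0.545, -3.093, 0.002]
wrist_force: [0.3, 0.0, -1.0]
width: 1.001
grip_force: 0.0
```

jog_arm([
  [[-0.66, -0.69, 0, 0, 0, -0.15, 1], [-0.65, -0.7, 0, 0, 0, -0.15, 1], [-0.64, -0.71, 0, 0, 0, -0.15, 1], [-0.63, -0.72, 0, 0, 0, -0.15, 1], [-0.62, -0.73, 0, 0, 0, -0.15, 1]],
])

```text
time: 0.93
tool_pos: [0.396, 0.3507, 0.3034]
tcp_rot: [-0.424, -3.112, 0.001]
wrist_force: [0.8, 0.1, 0.6]
width: 0.996
grip_force: 0.0
```

jog_arm([
  [[-0.6, -0.74, 0, 0, 0, -0.15, 1], [-0.59, -0.75, 0, 0, 0, -0.15, 1], [-0.58, -0.755, 0, 0, 0, -0.15, 1], [-0.57, -0.76, 0, 0, 0, -0.15, 1], [-0.56, -0.77, 0, 0, 0, -0.15, 1]],
])

```text
time: 1.35
tool_pos: [0.4535, 0.22, 0.3034]
tcp_rot: [-0.302, -3.126, 0.001]
wrist_force: [0.5, -0.4, -0.3]
width: 1.001
grip_force: 0.0
```

jog_arm([
  [[-0.55, -0.78, 0, 0, 0, -0.15, 1], [-0.53, -0.79, 0, 0, 0, -0.15, 1], [-0.52, -0.8, 0, 0, 0, -0.15, 1], [-0.51, -0.81, 0, 0, 0, -0.15, 1], [-0.5, -0.81, 0, 0, 0, -0.15, 1]],
])

```text
time: 1.77
tool_pos: [0.5116, 0.0893, 0.3034]
tcp_rot: [-0.179, -3.136, 0.0]
wrist_force: [-0.1, -0.3, -0.3]
width: 1.0
grip_force: 0.0
```

jog_arm([
  [[-0.48, -0.82, 0, 0, 0, -0.1, 1], [-0.47, -0.83, 0, 0, 0, -0.1, 1], [-0.46, -0.84, 0, 0, 0, -0.1, 1], [-0.44, -0.84, 0, 0, 0, -0.1, 1], [-0.43, -0.85, 0, 0, 0, 0, 1]],
])

```text
time: 2.18
tool_pos: [0.568, -0.0419, 0.3033]
tcp_rot: [-0.114, -3.139, -0.0]
wrist_force: [0.3, 0.6, -0.2]
width: 1.004
grip_force: 0.0
```

```bash
cat >> h.py <<'E'
def snap(name):
    from workcell import read_state,viewer
    s=read_state(); p,d=viewer.read_camera("wrist"); k=viewer.camera_params("wrist")
    T=np.eye(4);T[:3,:3]=Ro.from_rotvec(s['tcp_rot']).as_matrix();T[:3,3]=s['tool_pos']; C=np.linalg.inv(T@k['hand_eye'])
    c=dict(fx=k['fx'],fy=k['fy'],cx=k['cx'],cy=k['cy'],R=C[:3,:3],t=C[:3,3],p=p,d=d)
    np.savez(f"pics/{name}.npz",**c); cv2.imwrite(f"pics/{name}.png",p); print(s['time'],s['tool_pos'],s['tcp_rot'],s['wrist_force'],s['width'],s['grip_force']); return c
def blob(m,z,c):
    n,l,st,ce=cv2.connectedComponentsWithStats(m.astype(np.uint8)); i=1+np.argmax(st[1:,4]); x,y,w,h,a=st[i]
    print('px',ce[i],st[i],'world',world(*ce[i],z,c)); return l==i
E
python3 - <<'E'
from h import *
c=snap("w1"); p=c['p'].astype(int); b,g,r=p[...,0],p[...,1],p[...,2]
m=blob((r>90)&(g<60)&(b<60),.146,c); P=pts(m,c['d'],c); h=P[P[:,2]>.14]; print(P.min(0),P.max(0),h.mean(0))
m=blob((r>120)&(g>100)&(b<80),.101,c); P=pts(m,c['d'],c); h=P[P[:,2]>.097];print(h.min(0),h.max(0),np.median(h,0))
E
```

```text
2.1833 [ 0.568  -0.0419  0.3033] [-0.1138 -3.1386 -0.0003] [ 0.2879  0.6388 -0.1777] 1.0036326396079143 0.0
px [207.     203.8424] [197 194  21  20 311] world [ 0.5662 -0.0824  0.146 ]
[ 0.5584 -0.1057  0.0221] [ 0.6211 -0.0744  0.1486] [ 0.566  -0.0823  0.1466]
px [171.7706 234.3502] [ 145  216   48   40 1382] world [ 0.6113 -0.1308  0.101 ]
[ 0.5526 -0.1567  0.0997] [ 0.6356 -0.0898  0.2523] [ 0.6101 -0.1285  0.1018]
```

View pics/w1.png

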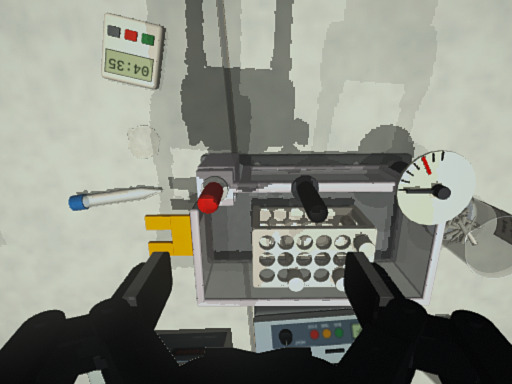

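The wrist view shows the knob top at (207,204), the yellow bracket's slot opening left at about (158,236), the handle at (318,215) and the dial centre at (440,190).

```bash
python3 - <<'E'
from h import *
c=dict(np.load("pics/w1.npz")); p=c['p'].astype(int); b,g,r=p[...,0],p[...,1],p[...,2]
def rect(z,x0,x1,y0,y1,s=.0005):
    xs=np.arange(x0,x1,s);ys=np.arange(y0,y1,s);X,Y=np.meshgrid(xs,ys,indexing='ij')
    q=np.stack([X,Y,np.full_like(X,z)],-1)@c['R'].T+c['t']
    u=(q[...,0]/q[...,2]*c['fx']+c['cx']).astype(np.float32);v=(q[...,1]/q[...,2]*c['fy']+c['cy']).astype(np.float32)
    return cv2.remap(c['p'],u,v,cv2.INTER_LINEAR)
im=rect(.101,.575,.65,-.175,-.095).astype(int)
m=(im[...,2]>120)&(im[...,1]>100)&(im[...,0]<80)
for j in range(0,160,8):
    col=np.nonzero(m[:,j])[0]
    if len(col):
        e=np.nonzero(np.diff(m[:,j].astype(int)))[0]*.0005+.575
        print(round(-.175+j*.0005,4),e)
big=m.astype(np.uint8)
cn,_=cv2.findContours(big,cv2.RETR_EXTERNAL,cv2.CHAIN_APPROX_NONE); cc=max(cn,key=cv2.contourArea)
print(cv2.minAreaRect(cc)); hull=cv2.convexHull(cc); slot=np.zeros_like(big); cv2.drawContours(slot,[hull],-1,1,-1); slot=cv2.morphologyEx(((slot==1)&(big==0)).astype(np.uint8),cv2.MORPH_OPEN,np.ones((9,9)))
n,l,st,ce=cv2.connectedComponentsWithStats(slot); i=1+np.argmax(st[1:,4]); print(st[i],ce[i], 'slot centre',.575+ce[i][1]*.0005,-.175+ce[i][0]*.0005)
print(cv2.minAreaRect(np.argwhere(l==i)[:,::-1].astype(np.float32)))
q=lambda u,v,z:print(u,v,world(u,v,z,c))
q(440,190,.117);q(319,216,.169);q(207,204,.146)
E
```

```text
-0.155 [0.5955 0.6035 0.617  0.6175 0.6185 0.6305]
-0.151 [0.5895 0.604  0.6185 0.629 ]
-0.147 [0.59   0.6045 0.619  0.629 ]
-0.143 [0.59   0.605  0.619  0.6295]
-0.139 [0.5885 0.589  0.5905 0.605  0.6195 0.6295]
-0.135 [0.591  0.605  0.62   0.6345]
-0.131 [0.5915 0.606  0.609  0.6345]
-0.127 [0.591 0.635]
-0.123 [0.5915 0.635 ]
-0.119 [0.5915 0.6355]
-0.115 [0.592  0.6355]
-0.111 [0.5925 0.6045]
((82.533935546875, 75.0023193359375), (89.3607177734375, 88.54442596435547), 3.900493860244751)
[  38   59   50   31 1421] [62.475  74.1288] slot centre 0.6120643912737508 -0.1437624912033779
((62.451297760009766, 74.25492858886719), (49.99283218383789, 29.100788116455078), 3.6913864612579346)
440 190 [0.578  0.1216 0.117 ]
319 216 [0.5737 0.0033 0.169 ]
207 204 [ 0.5664 -0.0825  0.146 ]
```

```bash
python3 - <<'E'
from h import *
from workcell import read_state
s=read_state(); plan([.5664,-.0825,.225],-3.8,5,s); s['tool_pos']=np.array([.5664,-.0825,.225]);plan([.5664,-.0825,.185],-3.8,5,s)
E
```

```text
[ 0.005 -0.241  0.524] [-0.007  0.003 -0.016]
[ 0.005 -0.241  0.523] [-0.007  0.003 -0.016]
[ 0.006 -0.242  0.523] [-0.007  0.003 -0.016]
[ 0.006 -0.242  0.523] [-0.007  0.003 -0.016]
[ 0.006 -0.243  0.523] [-0.007  0.003 -0.016]
[0.    0.001 0.267] [-0.007  0.003 -0.016]
[0.    0.001 0.267] [-0.007  0.003 -0.016]
[0.    0.001 0.267] [-0.007  0.003 -0.016]
[0.    0.    0.267] [-0.007  0.003 -0.016]
[0.    0.    0.267] [-0.007  0.003 -0.016]
```

jog_arm([
  [[0.005, -0.3, 0.52, 0, 0, -0.016, 0.1], [0.005, -0.3, 0.52, 0, 0, -0.016, 0.1], [0.005, -0.3, 0.52, 0, 0, -0.016, 0.1], [0.006, -0.3, 0.52, 0, 0, -0.016, 0.1], [0.007, -0.008, 0.53, 0, 0, -0.016, 0.1]],
])

```text
time: 2.65
tool_pos: [0.5641, -0.0778, 0.2245]
tcp_rot: [-0.103, -3.139, 0.001]
wrist_force: [-1.1, 0.5, -1.6]
width: 0.55
grip_force: 0.0
```

```bash
python3 - <<'E'
from h import *
c=snap("w2"); p=c['p'].astype(int); b,g,r=p[...,0],p[...,1],p[...,2]
m=blob((r>90)&(g<60)&(b<60),.146,c); P=pts(m,c['d'],c); h=P[(P[:,2]>.143)&(P[:,2]<.152)]; print(h.mean(0),h.min(0),h.max(0))
from workcell import read_state
plan([.5664,-.0825,.185],-3.8,5,read_state())
E
```

```text
2.65 [ 0.5641 -0.0778  0.2245] [-0.1028 -3.1393  0.0009] [-1.0548  0.4785 -1.5522] 0.5495560789985354 0.0
px [137.4108  16.4324] [130   9  16  16 185] world [ 0.4468 -0.1228  0.146 ]<stdin>:3: RuntimeWarning: Mean of empty slice.
  ret = um.true_divide(
Traceback (most recent call last):
ValueError: zero-size array to reduction operation minimum which has no identity
```

View pics/w2.png

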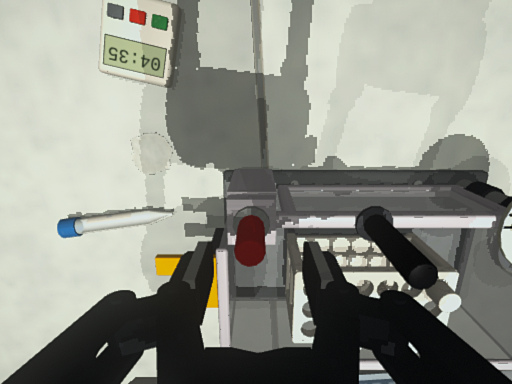

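The closer view shows the knob's top at about (249,252), centred between the half-open fingers (200 and 310).

```bash
python3 - <<'E'
from h import *
c=dict(np.load("pics/w2.npz")); print(world(249,252,.146,c))
p=c['p'][200:280,220:285].astype(int); m=np.zeros(c['d'].shape,bool); m[200:280,220:285]=(p[...,2]>1.8*p[...,1])&(p[...,2]>40)
P=pts(m,c['d'],c); h=P[(P[:,2]>.143)&(P[:,2]<.15)]; print(len(P),len(h),h.mean(0),(h.min(0)+h.max(0))/2,P[:,2].max())
from workcell import read_state
s=read_state();print(s['tool_pos']);plan([.566,-.0825,.185],-3.8,5,s)
E
```

```text
[ 0.5654 -0.0824  0.146 ]
1267 695 [ 0.5647 -0.0822  0.1463] [ 0.5656 -0.0824  0.1456] 0.14818144132921357
[ 0.5621 -0.0769  0.2206]
[-0.03  -0.036  0.237] [ 0.001 -0.013  0.002]
[-0.03  -0.036  0.237] [ 0.001 -0.013  0.002]
[-0.03  -0.036  0.237] [ 0.001 -0.013  0.002]
[-0.029 -0.036  0.237] [ 0.001 -0.013  0.002]
[-0.029 -0.035  0.238] [ 0.001 -0.013  0.002]
```

jog_arm([
  [[-0.05, -0.06, 0.4, 0, 0, 0, 0], [-0.05, -0.06, 0.4, 0, 0, 0, 0], [-0.035, -0.06, 0.39, 0, 0, 0, 0], [0, 0, 0, 0, 0, 0, 0], [0, 0, 0, 0, 0, 0, 0]],
])

```text
time: 3.12
tool_pos: [0.5678, -0.0821, 0.189]
tcp_rot: [-0.101, -3.138, -0.001]
wrist_force: [-0.1, 0.3, 0.1]
width: 0.503
grip_force: 0.0
```

jog_arm([
  [[0, 0, 0, 0, 0, 0, -1], [0, 0, 0, 0, 0, 0, -1], [0, 0, 0, 0, 0, 0, -1], [0, 0, 0, 0, 0, 0, -1], [0, 0, 0, 0, 0, 0, -1]],
], force=40)

```text
time: 3.53
tool_pos: [0.5688, -0.0823, 0.1908]
tcp_rot: [0.101, 3.138, -0.0]
wrist_force: [0.8, -0.1, 2.8]
width: 0.195
grip_force: 39.0
```

jog_arm([
  [[0, 0, -0.3, 0, 0, 0, -1], [0, 0, -0.5, 0, 0, 0, -1], [0, 0, -0.5, 0, 0, 0, -1], [0, 0, -0.5, 0, 0, 0, -1], [0, 0, 0, 0, 0, 0, -1]],
])

```text
time: 3.95
tool_pos: [0.5701, -0.0826, 0.248]
tcp_rot: [0.101, 3.134, -0.002]
wrist_force: [0.9, -0.3, 0.8]
width: 0.19
grip_force: 39.2
```

jog_arm([
  [[0, 0, 0, 0, 0, 0, -1], [0, 0, 0, 0, 0, 0, -1], [0, 0, 0, 0, 0, 0, -1], [0, 0, 0, 0, 0, 0, -1], [0, 0, 0, 0, 0, 0, -1]],
])

```text
time: 4.37
tool_pos: [0.5677, -0.0822, 0.2427]
tcp_rot: [-0.101, -3.138, -0.0]
wrist_force: [-0.9, -0.1, -0.4]
width: 0.195
grip_force: 39.2
```

```bash
python3 - <<'E'
from h import *
c=snap("w3")
n=np.load("pics/w3.npz")['p']; cv2.imwrite("pics/w3b.png",n)
E
```

```text
4.3667 [ 0.5677 -0.0822  0.2427] [-0.1011 -3.138  -0.0004] [-0.87   -0.0764 -0.4159] 0.1953181463851568 39.18870449066162
```

View pics/w3b.png

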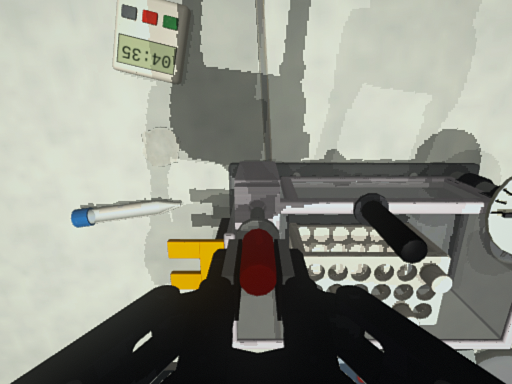

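The knob is held between the pads, its top at about (259,282), with the bracket's slot at (185,265) to the left.

```bash
python3 - <<'E'
from h import *
c=dict(np.load("pics/w3.npz")); p=c['p'].astype(int); m=np.zeros(c['d'].shape,bool); m[220:310,230:290]=((p[...,2]>1.8*p[...,1])&(p[...,2]>40))[220:310,230:290]
P=pts(m,c['d'],c); zm=np.percentile(P[:,2],97);h=P[(P[:,2]>zm-.004)]; print(zm,len(h),h.mean(0),(h.min(0)+h.max(0))/2,h.max(0)-h.min(0))
from workcell import read_state
s=read_state();print(s['tool_pos'],s['tcp_rot'])
top=(h.min(0)+h.max(0))/2
v,u=np.nonzero(m); print('bbox',u.min(),u.max(),v.min(),v.max())
E
```

```text
0.19938259109853337 1039 [ 0.5634 -0.0816  0.1982] [ 0.5645 -0.0816  0.1978] [0.0175 0.0167 0.0049]
[ 0.5678 -0.0822  0.243 ] [-0.101  -3.1385 -0.0003]
bbox 239 276 229 295
```

jog_arm([
  [[-0.43, -0.45, 0, 0, 0, 0, -1], [-0.43, -0.45, 0, 0, 0, 0, -1], [-0.43, -0.45, 0, 0, 0, 0, -1], [-0.42, -0.45, 0, 0, 0, 0, -1], [0, 0, 0, 0, 0, 0, -1]],
])

```text
time: 4.83
tool_pos: [0.6177, -0.1418, 0.2437]
tcp_rot: [0.103, 3.138, -0.002]
wrist_force: [0.2, 0.3, -0.8]
width: 0.198
grip_force: 39.2
```

jog_arm([
  [[0, 0, 0, 0, 0, 0, -1], [0, 0, 0, 0, 0, 0, -1], [0, 0, 0, 0, 0, 0, -1], [0, 0, 0, 0, 0, 0, -1], [0, 0, 0, 0, 0, 0, -1]],
])

```text
time: 5.25
tool_pos: [0.6156, -0.1388, 0.2439]
tcp_rot: [-0.1, -3.14, -0.0]
wrist_force: [0.1, -0.6, -0.8]
width: 0.195
grip_force: 39.2
```

```bash
python3 - <<'E'
from h import *
c=snap("w4")
p=c['p'].astype(int); m=np.zeros(c['d'].shape,bool); m[220:310,230:290]=((p[...,2]>1.8*p[...,1])&(p[...,2]>40)&(p[...,0]<60))[220:310,230:290]
P=pts(m,c['d'],c); zm=np.percentile(P[:,2],97);h=P[(P[:,2]>zm-.004)]; print(zm,(h.min(0)+h.max(0))/2,h.max(0)-h.min(0))
cv2.imwrite("pics/w4c.png",cv2.resize(c['p'][150:350,160:360],None,fx=3,fy=3))
E
```

```text
5.25 [ 0.6156 -0.1388  0.2439] [-0.1    -3.1398 -0.0002] [ 0.1119 -0.6145 -0.7963] 0.19539809573942066 39.217121601104736
0.20054339632880958 [ 0.6121 -0.1383  0.1992] [0.0168 0.0168 0.0053]
```

View pics/w4c.png

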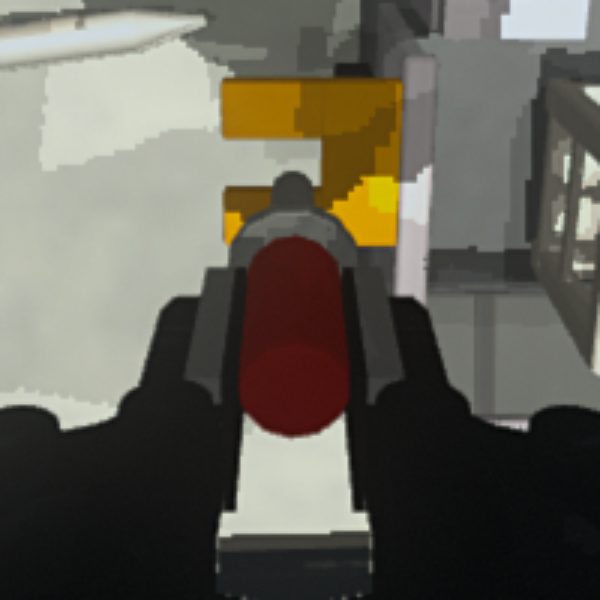

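The crop shows the shank tip (292,180) lined up with the slot mouth of the bracket (slot rows 138–186, closed end at column 322).

```bash
python3 - <<'E'
from h import *
c=dict(np.load("pics/w4.npz"))
for u,v in [(250,196),(250,212),(160+322/3,203),(160+222/3,196)]: print(world(u,v,.101,c))
print('tip',world(160+292/3,150+190/3,.111,c))
from workcell import read_state; print(read_state()['tool_pos'])
E
```

```text
[ 0.6052 -0.1436  0.101 ]
[ 0.618  -0.1445  0.101 ]
[ 0.6115 -0.1309  0.101 ]
[ 0.6044 -0.1556  0.101 ]
tip [ 0.6155 -0.1387  0.111 ]
[ 0.6157 -0.139   0.244 ]
```

```bash
python3 - <<'E'
from h import *
c=dict(np.load("pics/w4.npz")); d=c['d']
m=np.zeros(d.shape,bool); m[200:245,232:284]=1
P=pts(m,d,c); uv=np.argwhere(m&(d>0))
k=(P[:,2]>.106)&(P[:,2]<.156)&(np.hypot(P[:,0]-.612,P[:,1]+.139)<.016)
Q=P[k]; 
for lo in np.arange(.106,.158,.004):
    h=Q[(Q[:,2]>=lo)&(Q[:,2]<lo+.004)]
    if len(h): print(round(lo,3),len(h),'xmin',h[:,0].min(),'y',h[:,1].min(),h[:,1].max(),'xmed',np.median(h[:,0]))
z=np.zeros(d.shape);v,u=np.nonzero(m&(d>0)); z[v,u]=P[:,2]
print((z[200:226:1,250:266]*1000).astype(int))
E
```

```text
0.114 8 xmin 0.6079634478884394 y -0.14205208445893605 -0.1344068682709411 xmed 0.6085297740594061
0.118 31 xmin 0.6078586388249595 y -0.14363859980594873 -0.13386764454741526 xmed 0.6088026839129717
0.122 26 xmin 0.6078084434501092 y -0.1435311583844883 -0.13393869371509715 xmed 0.6086060981993993
0.126 34 xmin 0.6077295325145258 y -0.14341726877923214 -0.13397050407254774 xmed 0.6087982210099209
0.13 30 xmin 0.6076315088350391 y -0.14248192671804577 -0.1346176450477294 xmed 0.6084303332886061
0.134 11 xmin 0.6079492599354548 y -0.14107388915980434 -0.13589124639832917 xmed 0.6082434769900299
0.154 7 xmin 0.6005169816549939 y -0.14133184506301572 -0.1294761350866107 xmed 0.6010567153350957
[[  0   2   0   0   0   0   1   0   1   1   0   0   0   0   0   0]
 [  0   0   0   1   0   1   2   2   0   0   0   0   0   1   1   0]
 [  0   0   0   0   0   1   1   0   0   1   1   1   1   1   0   0]
 [  1   0   1   1   2   0   1   0   0   1   1   0   2   1   0   1]
 [  0   0   1   1   0  -1   0   0   0   1   0   0   1   0   0   1]
 [  0   0   0   0   0   1   0   0   1   1   1   0   0   0   0   0
[... 642 characters left out ...]
 133 132 130 129 127 121 101]
 [123 129 131 132 133 133 134 134 134 133 133 132 131 129 124 100]
 [126 131 132 134 133 136 136 136 135 134 135 134 133 131 127 101]
 [128 155 156 156 156 158 157 156 155 156 157 157 157 155 155 102]
 [157 158 158 158 158 158 158 157 157 158 158 156 157 157 157 156]
 [158 158 158 158 160 158 159 159 158 158 160 159 158 158 158 158]
 [159 160 160 159 158 158 159 160 159 159 159 159 160 159 159 159]
 [160 159 160 159 159 160 159 159 160 160 159 158 159 160 159 159]
 [161 159 159 160 160 160 159 160 160 159   0 160 159 161 160 160]
 [160 159 160 160 159 159 160 159 159 160 159 159 160 159 159 160]
 [160 160 159 160 160 159 159 159 159 159 159 160 159 159   0 160]]
```

jog_arm([
  [[0, 0, 0.3, 0, 0, 0, -1], [0, 0, 0.3, 0, 0, 0, -1], [0, 0, 0.3, 0, 0, 0, -1], [0, 0, 0, 0, 0, 0, -1], [0, 0, 0, 0, 0, 0, -1]],
])

```text
time: 5.72
tool_pos: [0.615, -0.1392, 0.215]
tcp_rot: [-0.101, -3.137, -0.001]
wrist_force: [0.1, 0.3, -0.7]
width: 0.196
grip_force: 39.2
```

jog_arm([
  [[0, 0, 0.3, 0, 0, 0, -1], [0, 0, 0.3, 0, 0, 0, -1], [0, 0, 0.23, 0, 0, 0, -1], [0, 0, 0, 0, 0, 0, -1], [0, 0, 0, 0, 0, 0, -1]],
])

```text
time: 6.13
tool_pos: [0.6157, -0.1394, 0.1912]
tcp_rot: [-0.101, -3.139, -0.0]
wrist_force: [0.1, 0.2, -1.4]
width: 0.196
grip_force: 40.0
```

```bash
cat >> h.py <<'E'
def knob(c):
    p=c['p'].astype(int); m=np.zeros(c['d'].shape,bool); m[150:320,220:300]=((p[...,2]>1.8*p[...,1])&(p[...,2]>40)&(p[...,0]<60))[150:320,220:300]
    P=pts(m,c['d'],c); zm=np.percentile(P[:,2],97);h=P[(P[:,2]>zm-.004)]; print('knob',zm,(h.min(0)+h.max(0))/2,h.max(0)-h.min(0))
E
python3 - <<'E'
from h import *
c=snap("w5"); knob(c)
cv2.imwrite("pics/w5c.png",cv2.resize(c['p'][150:350,160:360],None,fx=3,fy=3))
E
```

```text
6.1333 [ 0.6157 -0.1394  0.1912] [-0.1012 -3.1389 -0.0004] [ 0.0726  0.161  -1.3714] 0.19606607110695629 40.007468461990356
knob 0.14849068146347616 [ 0.6121 -0.1389  0.147 ] [0.0166 0.0167 0.005 ]
```

View pics/w5c.png

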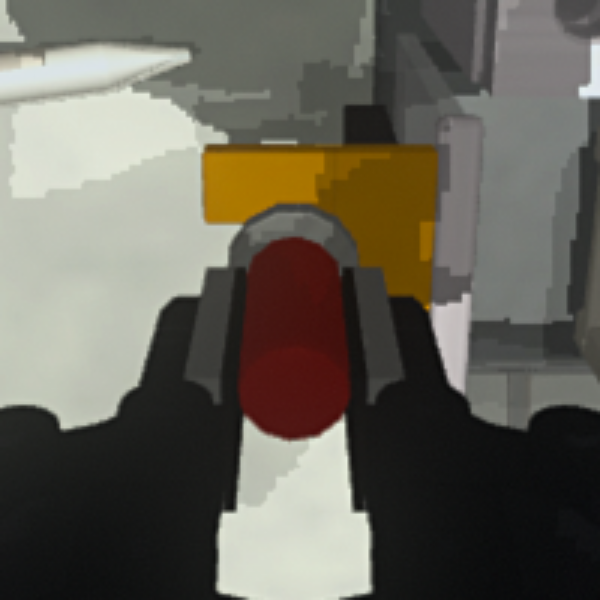

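The pin sits in the slot with its flange (295,225) over the bracket plate and no jamming force, so I'm releasing it.

jog_arm([
  [[0, 0, 0.02, 0, 0, 0, -1], [0, 0, 0, 0, 0, 0, -0.4], [0, 0, 0, 0, 0, 0, -0.1], [0, 0, 0, 0, 0, 0, 0], [0, 0, 0, 0, 0, 0, 0]],
])

```text
time: 6.6
tool_pos: [0.6161, -0.1395, 0.1916]
tcp_rot: [0.101, 3.14, -0.0]
wrist_force: [0.2, 0.6, -0.2]
width: 0.501
grip_force: 0.0
```

jog_arm([
  [[0, 0, 0, 0, 0, 0, 0], [0, 0, 0, 0, 0, 0, 0], [0, 0, -0.3, 0, 0, 0, 0], [0, 0, -0.5, 0, 0, 0, 0], [0, 0, -0.5, 0, 0, 0, 0]],
])

```text
time: 7.02
tool_pos: [0.6155, -0.1394, 0.2306]
tcp_rot: [-0.101, -3.138, -0.001]
wrist_force: [0.5, -0.5, -1.0]
width: 0.502
grip_force: 0.0
```

jog_arm([
  [[0, 0, -0.5, 0, 0, 0, 0], [0, 0, -0.5, 0, 0, 0, 0], [0, 0, -0.3, 0, 0, 0, 0], [0, 0, 0, 0, 0, 0, 0], [0, 0, 0, 0, 0, 0, 0]],
])

```text
time: 7.43
tool_pos: [0.6163, -0.1396, 0.2702]
tcp_rot: [0.101, 3.138, -0.001]
wrist_force: [0.3, 0.2, -0.5]
width: 0.501
grip_force: 0.0
```

```bash
python3 - <<'E'
from h import *
from workcell import read_state
c=snap("w6"); knob(c)
d=c['d'];m=np.ones(d.shape,bool);P=pts(m,d,c)
k=(np.hypot(P[:,0]-.612,P[:,1]+.139)<.016)&(P[:,2]>.102)&(P[:,2]<.112);print('flange',np.median(P[k],0),k.sum())
H=np.array([.578,.1216]);g=np.array([np.sin(np.radians(3.8)),np.cos(np.radians(3.8))]); print('handle',H-.12*g)
k=(np.hypot(P[:,0]-.57,P[:,1]-.003)<.02)&(P[:,2]>.12)&(P[:,2]<.175);print('handle pts',k.sum(),P[k].min(0),P[k].max(0)); h=P[k&(P[:,2]>.164)];print((h.min(0)+h.max(0))/2) if len(h) else 0
cv2.imwrite("pics/w6v.png",c['p'])
E
```

```text
7.4333 [ 0.6163 -0.1396  0.2702] [ 0.1011  3.1384 -0.0006] [ 0.2631  0.1578 -0.5037] 0.5009866435452794 0.0
knob 0.1476735655224319 [ 0.6124 -0.1391  0.1462] [0.0168 0.0163 0.005 ]
flange [ 0.6056 -0.1372  0.1064] 403
handle [0.57   0.0019]
handle pts 1765 [ 0.5636 -0.007   0.12  ] [0.5796 0.0092 0.1717]
[0.5715 0.0015 0.1679]
```

View pics/w6v.png

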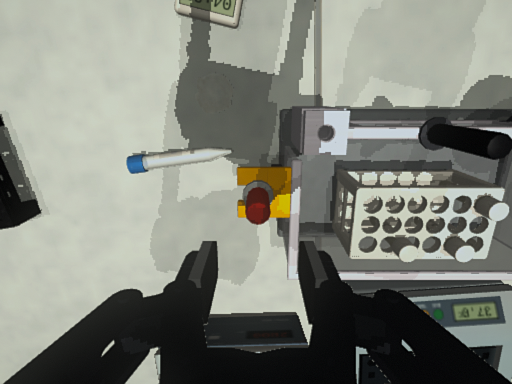

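The pin hangs in the notch at (258,205), free of the open fingers, and the bore at (326,133) is empty. The handle is at (490,143), so I'm moving to it next.

jog_arm([
  [[0.36, 0.92, 0, 0, 0, 0, 0], [0.36, 0.92, 0, 0, 0, 0, 0], [0.36, 0.92, 0, 0, 0, 0, 0], [0.36, 0.92, 0, 0, 0, 0, 0.2], [0.36, 0.92, 0, 0, 0, 0, 0.2]],
])

```text
time: 7.9
tool_pos: [0.5696, 0.0028, 0.2676]
tcp_rot: [-0.102, -3.137, -0.0]
wrist_force: [0.1, 0.3, -0.5]
width: 0.601
grip_force: 0.0
```

jog_arm([
  [[0, 0, 0, 0, 0, 0, 0.2], [0, 0, 0, 0, 0, 0, 0.2], [0, 0, 0, 0, 0, 0, 0.2], [0, 0, 0, 0, 0, 0, 0.2], [0, 0, 0, 0, 0, 0, 0.2]],
])

```text
time: 8.32
tool_pos: [0.5712, 0.0007, 0.269]
tcp_rot: [-0.103, -3.139, 0.0]
wrist_force: [0.6, 0.5, -0.8]
width: 0.602
grip_force: 0.0
```

```bash
python3 - <<'E'
from h import *
from workcell import read_state
c=snap("w7"); d=c['d'];m=np.ones(d.shape,bool);P=pts(m,d,c)
k=(np.hypot(P[:,0]-.57,P[:,1]-.003)<.025)&(P[:,2]>.12)&(P[:,2]<.175); h=P[k&(P[:,2]>.164)];print(len(h),(h.min(0)+h.max(0))/2,h.max(0)-h.min(0))
s=read_state(); print(s['q'])
plan([.571,.0017,.201],-3.8,5,s)
E
```

```text
8.3167 [0.5712 0.0007 0.269 ] [-0.1031 -3.1394  0.0004] [ 0.583   0.5108 -0.7939] 0.602062459183608 0.0
486 [0.5714 0.0025 0.1677] [0.0156 0.0153 0.0074]
[-0.0423  0.0938  1.8686 -0.0002  1.1796 -1.5472]
[0.002 0.007 0.454] [-0.    -0.001  0.001]
[0.002 0.007 0.454] [-0.    -0.001  0.001]
[0.002 0.007 0.454] [-0.    -0.001  0.001]
[0.002 0.007 0.454] [-0.    -0.001  0.001]
[0.002 0.007 0.454] [-0.    -0.001  0.001]
```

jog_arm([
  [[0, 0.02, 0.55, 0, 0, 0, 0.2], [0, 0.02, 0.6, 0, 0, 0, 0.2], [0, 0.02, 0.6, 0, 0, 0, 0.2], [0, 0, 0.5, 0, 0, 0, 0.2], [0, 0, 0, 0, 0, 0, 0.2]],
])

```text
time: 8.78
tool_pos: [0.5689, 0.0028, 0.1981]
tcp_rot: [-0.103, -3.133, 0.0]
wrist_force: [0.1, 0.7, -1.0]
width: 0.604
grip_force: 0.0
```

jog_arm([
  [[0, 0, 0, 0, 0, 0, -0.4], [0, 0, 0, 0, 0, 0, -1], [0, 0, 0, 0, 0, 0, -1], [0, 0, 0, 0, 0, 0, -1], [0, 0, 0, 0, 0, 0, -1]],
], force=50)

```text
time: 9.2
tool_pos: [0.572, 0.0023, 0.2035]
tcp_rot: [0.101, 3.137, -0.003]
wrist_force: [0.4, -5.7, 1.8]
width: 0.171
grip_force: 48.8
```

```bash
python3 - <<'E'
from h import *
from workcell import read_state
s=read_state();print(s['tool_pos'],s['width'],s['grip_force'],s['wrist_force'])
H=np.array([.578,.1216]);R=Ro.from_rotvec(s['tcp_rot'])
def hp(t,psi=-3.8):
    a=np.radians(psi-90-t); return H+.12*np.array([np.cos(a),np.sin(a)])
print(hp(0),hp(60))
pr=hp(0)
for t in range(4,61,4):
    q=hp(t); print(t,np.round(R.inv().apply(np.r_[q-pr,0])/.03,3)); pr=q
E
```

```text
[0.572  0.0023 0.2035] 0.17072717557590322 48.75222623348236 [ 0.3607 -5.7388  1.8458]
[0.57   0.0019] [0.4703 0.0686]
4 [ 0.279  0.01  -0.001]
8 [ 0.278  0.03  -0.001]
12 [ 0.275  0.049 -0.001]
16 [ 0.271  0.068 -0.001]
20 [ 0.265  0.087 -0.001]
24 [ 0.259  0.105 -0.001]
28 [ 0.251  0.123 -0.001]
32 [ 0.242  0.14  -0.001]
36 [ 0.231  0.157 -0.001]
40 [ 0.22   0.172 -0.001]
44 [ 0.207  0.187 -0.001]
48 [ 0.194  0.201 -0.001]
52 [ 0.179  0.214 -0.001]
56 [ 0.164  0.226 -0.001]
60 [ 0.147  0.237 -0.001]
```

jog_arm([
  [[0.28, 0.01, 0, 0, 0, 0, -1], [0.28, 0.03, 0, 0, 0, 0, -1], [0.275, 0.05, 0, 0, 0, 0, -1], [0.27, 0.07, 0, 0, 0, 0, -1], [0.265, 0.087, 0, 0, 0, 0, -1]],
])

```text
time: 9.62
tool_pos: [0.5316, 0.0114, 0.2035]
tcp_rot: [0.102, 3.136, -0.006]
wrist_force: [1.1, -9.2, 1.4]
width: 0.172
grip_force: 50.5
```

jog_arm([
  [[0.26, 0.105, 0, 0, 0, 0, -1], [0.25, 0.12, 0, 0, 0, 0, -1], [0.24, 0.14, 0, 0, 0, 0, -1], [0.23, 0.157, 0, 0, 0, 0, -1], [0.22, 0.172, 0, 0, 0, 0, -1]],
])

```text
time: 10.03
tool_pos: [0.4952, 0.0333, 0.2035]
tcp_rot: [-0.101, -3.139, 0.011]
wrist_force: [-5.3, -17.7, 7.5]
width: 0.172
grip_force: 51.3
```

jog_arm([
  [[0.207, 0.187, 0, 0, 0, 0, -1], [0.194, 0.2, 0, 0, 0, 0, -1], [0.18, 0.214, 0, 0, 0, 0, -1], [0.164, 0.226, 0, 0, 0, 0, -1], [0.147, 0.237, 0, 0, 0, 0, -1]],
])

```text
time: 10.45
tool_pos: [0.4674, 0.0662, 0.2034]
tcp_rot: [-0.101, -3.13, 0.015]
wrist_force: [-18.7, -20.9, 19.6]
width: 0.175
grip_force: 52.7
```

jog_arm([
  [[0, 0, 0, 0, 0, 0, -1], [0, 0, 0, 0, 0, 0, -1], [0, 0, 0, 0, 0, 0, -1], [0, 0, 0, 0, 0, 0, -1], [0, 0, 0, 0, 0, 0, -1]],
])

```text
time: 10.87
tool_pos: [0.4668, 0.0669, 0.2033]
tcp_rot: [-0.099, -3.129, 0.012]
wrist_force: [-22.5, -16.1, 20.8]
width: 0.169
grip_force: 52.6
```

```bash
python3 - <<'E'
from h import *
from workcell import read_state,viewer
c=snap("w8"); d=c['d'];P=pts(np.ones(d.shape,bool),d,c)
s=read_state(); e=s['tool_pos'][:2]-[.578,.1216]; print('angle',-3.8-90-np.degrees(np.arctan2(e[1],e[0])),np.hypot(*e),s['joint_vel'])
p,dd=viewer.read_camera("scene"); a=cv2.resize(p[140:250,200:390],None,fx=2,fy=2,interpolation=cv2.INTER_CUBIC)
cv2.imwrite("pics/f.png",np.vstack([np.pad(a,((0,0),(0,512-a.shape[1]),(0,0))),c['p'][:380]]))
E
```

```text
10.8667 [0.4668 0.0669 0.2033] [-0.0994 -3.1286  0.0123] [-22.5346 -16.0688  20.8238] 0.16928826889624704 52.64279901981354
angle 60.01465362281972 0.12393469266101732 [-0.0008  0.0014 -0.0005  0.0003  0.0002  0.0002]
```

View pics/f.png

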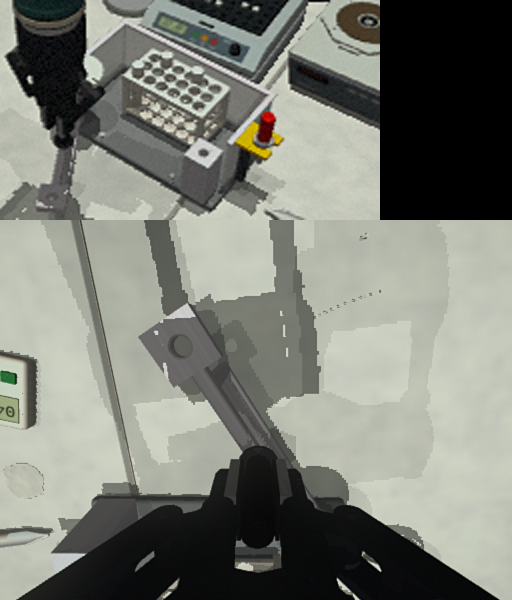

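The picture shows the parked pin upright in the bracket (265,130) and the open gate held by the handle, with its lug bore at wrist-camera pixel (180,126).

```bash
python3 - <<'E'
from h import *
c=dict(np.load("pics/w8.npz"))
b0=np.array([.5660,-.0825]); H=np.array([.578,.1216])
b=world(180,346-220,.101,c)[:2]
print(b,np.hypot(*(b-H)),np.hypot(*(b0-H)))
an=lambda e:np.degrees(np.arctan2(e[1],e[0]))
print('gate angle',an(b0-H)-an(b-H))
h=np.array([.4668,.0669])
print('lug-handle dir',an(b-h), 'angle',-93.8-an(b-h)) 
E
```

```text
[0.3981 0.0265] 0.20351957187104577 0.20445246391276384
gate angle 58.77908589347511
lug-handle dir -149.5581252728124 angle 55.75812527281239
```

jog_arm([
  [[0.03, 0.01, -0.02, 0, 0, 0, -1], [0.03, 0.01, -0.02, 0, 0, 0, -1], [0.03, 0.01, -0.02, 0, 0, 0, -1], [0, 0, 0, 0, 0, 0, -1], [0, 0, 0, 0, 0, 0, -1]],
])

```text
time: 11.38
tool_pos: [0.4655, 0.0687, 0.2034]
tcp_rot: [-0.101, -3.132, 0.009]
wrist_force: [-9.8, -12.4, 5.3]
width: 0.168
grip_force: 50.7
```

jog_arm([
  [[0, 0, 0, 0, 0, 0, -1], [0, 0, 0, 0, 0, 0, -1], [0, 0, 0, 0, 0, 0, -1], [0, 0, 0, 0, 0, 0, -1], [0, 0, 0, 0, 0, 0, -1]],
])

```text
time: 11.8
tool_pos: [0.4655, 0.0687, 0.2034]
tcp_rot: [-0.101, -3.132, 0.009]
wrist_force: [-11.1, -12.5, 5.2]
width: 0.171
grip_force: 50.7
```

```bash
python3 - <<'E'
from h import *
c0=dict(np.load("pics/w8.npz")); c=snap("w9")
t=c0['p'][100:150,155:210]; r=cv2.matchTemplate(c['p'],t,cv2.TM_CCOEFF_NORMED); _,s,_,(x,y)=cv2.minMaxLoc(r)
b=world(180+x-155,126+y-100,.101,c)[:2]; H=np.array([.578,.1216]); an=lambda e:np.degrees(np.arctan2(e[1],e[0]))
print(s,x,y,b,an(np.array([.566,-.0825])-H)-an(b-H))
E
```

```text
11.8 [0.4655 0.0687 0.2034] [-0.1012 -3.1322  0.009 ] [-11.0538 -12.465    5.2237] 0.17115377396214593 50.72833299636841
0.5538351535797119 157 98 [0.3961 0.0299] 59.88923119485138
```

The gate measures 59.9° and is still, forces are low, and the pin is parked, so I'm handing in.

```bash
python3 -c "
from workcell import bot
print(bot.finish_job())"
```

```text
the job is handed in; nothing more can be done
None
```

I parked the pin upright in the notch and let it go, then handed in at about 11.8 s of the 54 s allowed with the gate held still by its handle at about 60° (59.9° by the wrist camera); the hand-in call returned no verdict.

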